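# Feel for the hidden release groove and eject the lens tray

### The arm

A 6-joint arm with a two-finger parallel gripper is mounted at the origin on a cart in front of the work surface, level with it; the furniture and walls round the work are solid. World frame = base frame: x ahead of the robot, y to its left, z up, the work surface at z = 0. Lengths are in m, angles in rad, forces in N, time in s.
With the tool pointing down it reaches from about 0.425 to 0.95 m from the base axis. Payload 3.5 kg.
Tool frame: the origin (TCP) lies midway between the tips of the shut fingers; the grasp point (between the pads) lies 19 mm behind it (ctrl.pinch_z is the distance from the TCP to the grasp point, in m); z points along the fingers, y is the line along which they close (so a half turn about z gives the same grasp; the last joint's range is limited). The gripper opens to 85 mm and grips with 20 to 120 N. Pads are 22 mm wide; open, the fingers measure 114 mm over their backs; the gripper's body (76 mm by 85 mm) begins 54 mm behind the grasp point. The pads swing forward as they close: fully open they stand 13 mm farther back than shut.
Start: joints at [-1.34, 0.286, 1.577, -0, 1.279, -0.15], TCP at [0.251, -0.627, 0.231] pointing down, gripper open.
Joint ranges: [-2.77, 2.77], [-0.9, 2.22], [0.21, 2.48], [-1.53, 4.67], [0.24, 2.81], [-2.84, 2.84]. Speed limits (rad/s): [2.79, 2.79, 3.14, 3.14, 3.14, 3.14].

### API

Orientations are given as a unit quaternion [x, y, z, w].
In Python, from plant import get_state, viewer, sign_off, ctrl gives the robot as it stands. The module is installed in compiled form; this text tells all that it offers.
- The arm moves only by the shell command python3 -m handwheel 'ROWS' [FORCE]. ROWS is JSON, a list that holds one entry, the list of rows, each a list of 5 numbers: the finger opening in m, from 0 to 0.0854, then the shift along the tool's x, y, z in m, then the turn about the tool's z in degrees. In form: [[[claw, x, y, z, spin], ...]]. A call has 1 to 12 rows; each row shifts and turns the commanded pose from where the row before left it, along the tool's axes as they then stand; what a row does not reach is not made up. A row lasts 1/12 s, in which the tool goes at most 41.7 mm and 7.16 degrees, less where a joint would pass 70% of its speed; a pose out of reach is approached as far as the arm can. A call is refused whole if a number of a shift passes 0.0417 or a number of a turn 7.16, either way. A call with a gripper value outside its range is refused whole. The fingers move at their own pace and stop on an object; FORCE is the grip in N (left out, the last holds). Time passes only in rows, so rows that do not move let the fingers close. It gives the time, the measured TCP pose, the force, the opening and the grip force at its end, in the units of the state.
- get_state(): the state, without advancing time (a new reading comes with each control period).
- viewer.read_camera(name): name is "scene" or "side" or "wrist"; returns the picture (480x640x3 uint8, blue, green, red); there is no depth.
- viewer.camera_params(name): a dict with "fov_y" (degrees; the focal length in pixels is half the picture's height over the tangent of half this angle, whatever the lens; pixels are square), "cx", "cy" (the principal point, pixels), "k1" (the pictures are not rectified: a ray, as slopes to the right and down, at radius r is drawn at 1 + k1 r^2 times it, then the intrinsics apply), "xyz" and "attitude" of the camera in the world; the wrist camera has in their place "hand_eye" (4x4, takes a point from camera to tool coordinates, whose origin is the TCP and whose axes are the flange's). Camera axes: x right, y up, looking along -z (the intrinsics and any distortion apply to the point x, -y, -z); pixel columns grow to the right and rows downward; lengths in m; the calibration is good to about 2 mm. A picture is of the moment at which its call begins: read the wrist's pose just before it. camera_params takes no time and is no camera call.
- sign_off(): hands the job in; it is judged then, once.
Trained networks look in the newest picture that a camera, given by its name, has taken for a name from the list of things; names that differ only in an ending like _2 or _b are one class to them, and where a whole thing is asked for, a point or a joint stands for the part that bears it (a point fixed in the world has none). Each returns a list of dicts, best first, with "confidence" (0 to 1); they miss things now and then, are a little off and sometimes report something else, mostly with a low value. They report only what shows in the picture. A call takes as long as a camera call.
- viewer.look_for(camera, name): "extent" ([left, top, width, height] as shares, 0 to 1, of the picture: columns of its width, rows of its height, round what is visible of it).
- viewer.outline_of(camera, name): "mask" (480x640 bool, what is visible of it) and "extent" ([left, top, width, height] as shares, 0 to 1, of the picture: columns of its width, rows of its height, round what is visible of it).
- viewer.pinpoint(camera, name): "xy" ([column, row] as shares, 0 to 1, of the picture: columns of its width, rows of its height: a listed point, or the origin of a listed thing).
The state is a dict: "time": time; "qpos": joint angles; "dq": joint speeds; "joint_efforts": joint torques, N m; "eef_pos": TCP position; "tcp_rot": TCP orientation; "contact_force": force on the tool from outside, world axes, zero at the start; "wrist_torque": the same for the moment, N m; "opening": opening from 0.0 (shut) to 1.0 (fully open); "finger_force": force on a finger pad.
Only numpy, scipy, OpenCV 4.12 (cv2) and the standard library are available. Lean on these libraries where they do the work, as an engineer would, in place of code of your own. Each camera call takes 0.05 s, during which the arm holds its last target. There are 200 camera calls.

### The job

With the gripper's fingers closed, feel along the black ledge at the rear of the white lens dock, touching the ledge top, until you find the release groove hidden in it, then press the key inside the groove fully home so that the tray with the lens cell comes out at the front. Do it all with the fingertips and without forcing anything: do not touch the tray or the lens cell, do not pick anything up, leave the other things on the worktop where they are, and finish clear with the tray left out.

Things in the scene. Friction and masses are not known exactly. Their poses are not given: they have to be found in the camera images.
- dock: white lens dock, 270 mm wide (y), 105 mm deep (x -75 to +30), 64 mm tall, fixed to the worktop. Origin on the worktop under it; z up, +x from its front (tray side, facing the robot) to its rear, +y to its left. Behind it, from x = +30 to +70, runs a lower black ledge, open over y = -66 to +66 between two white end covers that stand 3 mm higher than the ledge top
- ledge_mid (a point): middle of the ledge top, at dock x = +50, y = 0, 46 mm above the worktop. Somewhere along the ledge is one release groove, black in black: 44 mm long in y, cut across the full ledge depth (x), open upward and to the rear. Its middle lies anywhere from dock y = -32 to +32, different each time and not reported
- ledge_left (a point): point on the ledge top, middle of its depth (dock x = +50 mm), at its open left end (dock y = +66 mm), 46 mm above the worktop
- ledge_right (a point): the same at the open right end (dock y = -66 mm)
- release_key (a joint): travel of the black key (34 x 42 mm) that is the groove's floor, straight down, m: 0 up (its top 12 mm below the ledge top), 0.012 fully home (24 mm below the ledge top, 22 mm above the worktop). It moves stiffly (about 5 to 6 N when slow, more when fast), has no spring and stays where left; going down it drives the tray out four times as far
- tray (a joint): travel of the lens tray out of the dock's front (towards dock -x), m: 0 shut, 0.048 fully out; it stays where it is left
- tray_front (a point): middle of the tray's black front panel (70 mm wide, 33 mm tall), 23.5 mm above the worktop; 81 mm in front of the dock's origin when shut
- lens_cell: loose black round lens cell, 50 mm across, 21 mm tall, lying in the tray between low rims; origin at the centre of its underside, 12 mm above the worktop and 45 mm in front of the dock's origin when the tray is shut
- red_tub: bystander: loose white tub with red lid, 70 mm across, 60 mm tall; origin at the centre of its underside
- beaker: bystander: loose clear beaker, 68 mm across, 80 mm tall; origin at the centre of its underside
- petri_stack: bystander: loose stack of clear petri dishes, 93 mm across, 44 mm tall; origin at the centre of its underside

How it is judged:
On the way, in this order (a step that is already met when the one before it is completed fails the run):
1. the fingers touch the ledge top while the key is still up (contact force between the fingers and anything else above 0.5 N and x of the grasp point in the frame of dock between 0.01 and 0.095 m and y of the grasp point in the frame of dock between -0.09 and 0.09 m and z of the grasp point in the frame of dock below 0.085 m and value of joint release_key below 0.001 m), for 0.06 s.
2. the key is pressed fully home by the fingers in the groove at the rear (value of joint release_key above 0.0105 m and contact force between the fingers and anything else above 0.5 N and x of the grasp point in the frame of dock above 0.01 m and z of the grasp point in the frame of dock below 0.065 m), for 0.02 s.
At the end, for the whole second after the job is handed in: the key is home (at least 10.5 of 12 mm down) and the tray out (at least 42 of 48 mm) and at rest, with the lens cell lying flat in its place in the tray (within 10 mm); tub, beaker and petri dishes within 15 mm of where they stood (value of joint release_key above 0.0105 m and value of joint tray above 0.042 m and velocity of joint tray below 0.01 m/s and x of lens_cell in the frame of tray_front between 0.026 and 0.046 m and angle between lens_cell's own z axis and vertical below 0.1 rad and linear speed of lens_cell below 0.01 m/s and distance of each of red_tub, beaker, petri_stack from where it was at the start of the episode below 0.015 m and y of lens_cell in the frame of tray_front between -0.01 and 0.01 m); the robot touches nothing.
It fails at once if the robot touches the tray (contact force between any of the fingers, the arm and tray above 0.5 N).
It fails at once if the robot touches the lens cell (contact force between any of the fingers, the arm and lens_cell above 0.5 N).
It fails at once if the lens cell is lifted out of the tray (z of lens_cell in the frame of dock above 0.022 m).
It fails at once if a bystander is lifted or shoved (distance of any of red_tub, beaker, petri_stack from where it was at the start of the episode above 0.02 m).
It fails at once if the fingers press on something with more than 60 N (contact force between the fingers and anything else above 60 N).
It also fails if it takes over 48 s, if anything falls off the work surface, if the arm or the gripper's body presses on something with over 40 N, if the wrist force passes 120 N, or if a joint passes its speed limit or range.

## Working session

There is one attempt and no reset: what is moved stays moved. The work goes in short steps, Python scripts to look and compute and a shell command to move; the robot and the scene stay as the last step left them, time stands still between calls to the robot, and variables do not carry over. Pictures are saved under pics/ and viewed, at most 10 in all, crops included, and the job is handed in when it is done.

```bash
mkdir -p pics
cat > h.py <<'E'
import numpy as np, cv2
from plant import get_state, viewer, ctrl
from scipy.spatial.transform import Rotation as R
def ray(cam,uv,st=None):
    p=viewer.camera_params(cam); f=240/np.tan(np.radians(p["fov_y"])/2)
    K=np.array([[f,0,p["cx"]],[0,f,p["cy"]],[0,0,1.]])
    s=cv2.undistortPoints(np.array([[uv]],float),K,np.array([p["k1"],0,0,0.]))[0,0]
    d=np.array([s[0],-s[1],-1.])
    if "xyz" in p:
        A=np.array(p["attitude"],float); Rm=R.from_quat(A).as_matrix() if A.size==4 else A.reshape(3,3)
        return np.array(p["xyz"]),Rm@d
    T=np.array(p["hand_eye"]); Rt=R.from_quat(st["tcp_rot"]).as_matrix()
    return np.array(st["eef_pos"])+Rt@T[:3,3],Rt@T[:3,:3]@d
def on(cam,uv,z,st=None):
    o,d=ray(cam,uv,st); return o+d*(z-o[2])/d[2]
E
python3 - <<'E'
from h import *
s=get_state(); print(s["time"],s["eef_pos"],s["tcp_rot"],s["contact_force"],ctrl.pinch_z)
for c in ("scene","side"):
    print(c,viewer.camera_params(c))
    cv2.imwrite(f"pics/{c}0.png",viewer.read_camera(c))
    for n,z in (("ledge_mid",.046),("ledge_left",.046),("ledge_right",.046),("tray_front",.0235),("lens_cell",.012),("dock",0),("red_tub",0),("beaker",0),("petri_stack",0)):
        for r in viewer.pinpoint(c,n)[:1]:
            uv=np.array(r["xy"])*[640,480]; print(n,round(r["confidence"],2),uv.round(),on(c,uv,z).round(4))
print(viewer.camera_params("wrist"))
E
```

```text
0.0 [ 0.25075205 -0.62597298  0.22992917] [ 9.81926145e-01  1.89260679e-01 -4.53405840e-05 -1.19928388e-03] [ 0.1062725  -0.5002291  -1.19888112] 0.0187
scene {'fov_y': 54.04196551881394, 'cx': 319.55410925219104, 'cy': 231.27217184532483, 'k1': -0.12341737708015747, 'xyz': array([ 1.23781935, -0.26795524,  0.66412496]), 'attitude': array([0.3556847 , 0.25359935, 0.51387049, 0.7383176 ])}
ledge_mid 0.56 [411. 225.] [0.5463 0.1901 0.046 ]
ledge_left 0.85 [431. 215.] [0.5307 0.2498 0.046 ]
ledge_right 0.68 [377. 232.] [0.5441 0.1104 0.046 ]
lens_cell 0.49 [169. 246.] [ 0.391  -0.3164  0.012 ]
dock 0.89 [393. 225.] [0.4821 0.1827 0.    ]
red_tub 0.75 [237. 237.] [ 0.3984 -0.1651  0.    ]
beaker 0.67 [170. 248.] [ 0.3809 -0.3156  0.    ]
side {'fov_y': 50.37104194285636, 'cx': 317.45495023477775, 'cy': 248.59976355249404, 'k1': -0.1406809700152681, 'xyz': array([ 0.30475034, -0.8364898 ,  0.6698148 ]), 'attitude': array([ 0.45702662, -0.06105379, -0.09946425,  0.88176299])}
ledge_mid 0.95 [309. 209.] [0.5396 0.1898 0.046 ]
ledge_left 0.66 [303. 199.] [0.5337 0.2409 0.046 ]
ledge_right 0.96 [317. 223.] [0.5437 0.1243 0.046 ]
tray_front 0.68 [255. 230.] [0.4029 0.1577 0.0235]
red_tub 0.73 [279. 336.] [ 0.4022 -0.1686  0.    ]
beaker 0.63 [282. 397.] [ 0.3818 -0.3088  0.    ]
petri_stack 0.69 [390. 256.] [0.6895 0.0275 0.    ]
{'fov_y': 65.68082281668252, 'cx': 319.21492318693436, 'cy': 240.3601560244749, 'k1': -0.021330724721204387, 'hand_eye': array([[-6.68739061e-04,  9.65992247e-01,  2.58570167e-01,
         6.35041708e-02],
       [ 9.99999718e-01,  7.34273680e-04, -1.56877377e-04,
         1.11199743e-03],
       [-3.41403598e-04,  2.58569989e-01, -9.65992466e-01,
        -1.43004395e-01],
       [ 0.00000000e+00,  0.00000000e+00,  0.00000000e+00,
         1.00000000e+00]])}
```

View pics/scene0.png

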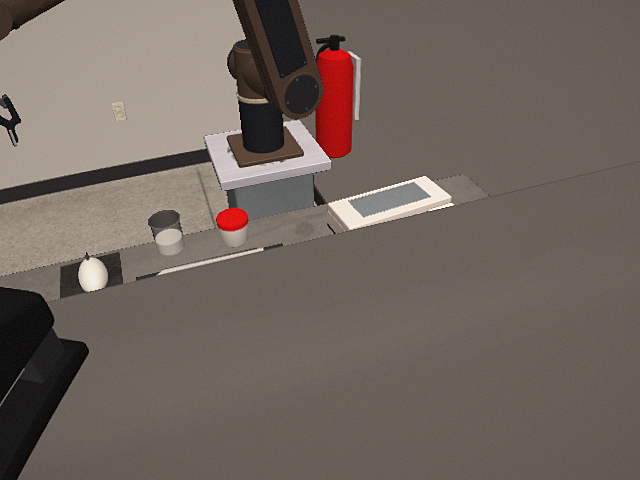

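View pics/side0.png

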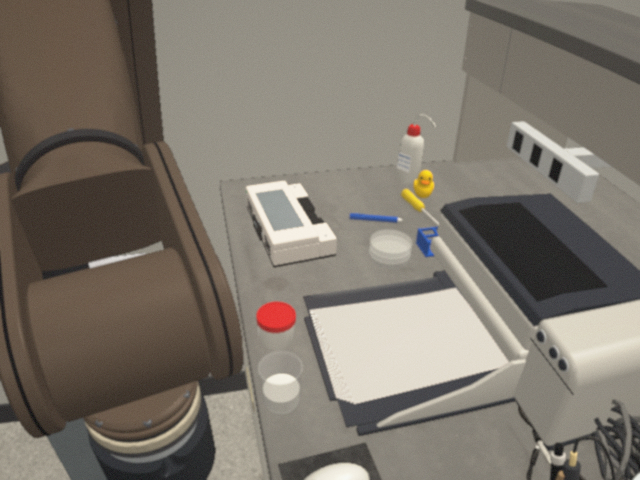

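The scene view is mostly blocked by a shelf: the dock top is at about (390,200), the tub at (233,225) and the beaker at (167,232). In the side view the dock is at (290,220) with its black ledge at (312,210), the petri dish is at (390,247), and the tub and beaker are at (277,325) and (280,385). The path over the tub is clear at z 0.23, so I'll set out.

```bash
python3 -m handwheel '[[[0,0.024,-0.027,0,0],[0,0.024,-0.027,0,0],[0,0.024,-0.027,0,0],[0,0.024,-0.027,0,0],[0,0.024,-0.027,0,0],[0,0.024,-0.027,0,0],[0,0.024,-0.027,0,0],[0,0.024,-0.027,0,0],[0,0.024,-0.027,0,0],[0,0.024,-0.027,0,0],[0,0.024,-0.027,0,0],[0,0.024,-0.027,0,0]]]' 20
python3 -m handwheel '[[[0,0.024,-0.027,0,0],[0,0.024,-0.027,0,0],[0,0.024,-0.027,0,0],[0,0.024,-0.027,0,0],[0,0.024,-0.027,0,0],[0,0.024,-0.027,0,0],[0,0.024,-0.027,0,0],[0,0.024,-0.027,0,0],[0,0.024,-0.027,0,0],[0,0.024,-0.027,0,0],[0,0.024,-0.027,0,0],[0,0.024,-0.027,0,0]]]'
python3 -m handwheel '[[[0,0,0,0,5.5],[0,0,0,0,5.5],[0,0,0,0,5.5],[0,0,0,0,0],[0,0,0,0,0]]]'
cat > look.py <<'E'
from h import *
import sys
s=get_state(); im=viewer.read_camera("wrist"); cv2.imwrite(f"pics/{sys.argv[1]}.png",im)
t=R.from_quat(s["tcp_rot"]).as_matrix()
print(s["time"],np.round(s["eef_pos"],4),"tool x",t[:,0].round(3),"z",t[:,2].round(3),"q",np.round(s["qpos"],2),"F",np.round(s["contact_force"],2),s["opening"])
for n,z in (("ledge_mid",.046),("ledge_left",.046),("ledge_right",.046),("dock",0)):
    for r in viewer.pinpoint("wrist",n)[:1]:
        uv=np.array(r["xy"])*[640,480]; print(n,round(r["confidence"],2),uv.round(),on("wrist",uv,z,s).round(4))
E
python3 look.py w1
```

```text
time: 2.0
eef_pos: [0.3981, -0.2172, 0.2316]
tcp_rot: [0.982, 0.189, 0.0, 0.0]
contact_force: [1.0, -0.6, -0.3]
opening: -0.003
finger_force: 0.0
time: 3.0
eef_pos: [0.5451, 0.191, 0.2316]
tcp_rot: [0.982, 0.189, 0.0, 0.0]
contact_force: [0.6, -1.0, 0.2]
opening: -0.002
finger_force: 0.0
time: 3.42
eef_pos: [0.5448, 0.1891, 0.2314]
tcp_rot: [0.999, 0.048, 0.0, -0.0]
contact_force: [0.8, -0.4, 0.7]
opening: -0.002
finger_force: 0.0
3.4167 [0.5448 0.1891 0.2314] tool x [0.995 0.095 0.   ] z [ 0.  0. -1.] q [0.16 0.07 1.82 0.   1.25 1.63] F [ 0.78 -0.38  0.65] -0.0017395637129028545
ledge_mid 0.72 [324. 225.] [0.5358 0.1819 0.046 ]
ledge_left 0.75 [248. 224.] [0.5306 0.2506 0.046 ]
ledge_right 0.63 [395. 224.] [0.5425 0.1187 0.046 ]
dock 0.83 [324. 263.] [0.4852 0.1762 0.    ]
```

View pics/w1.png

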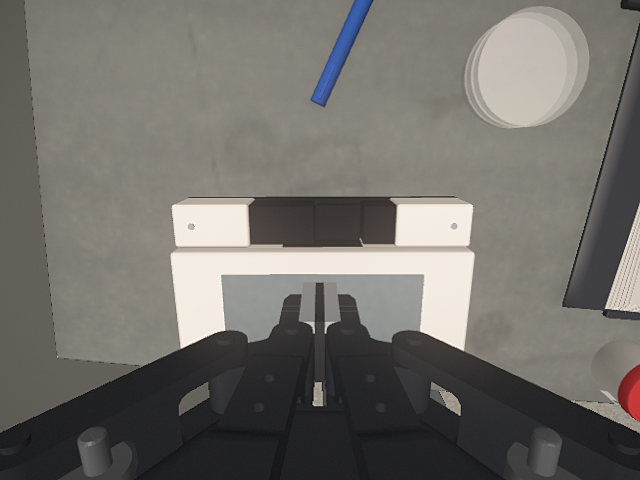

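The wrist view shows the black ledge between the white covers, columns 249 to 396 at row 223. A faint groove shows at about columns 315 to 362, which is dock y ≈ -14 mm. The tool's yaw already matches the dock. I'll go down over the left part of the ledge first and take one closer look.

```bash
python3 -m handwheel '[[[0,-0.003,-0.014,0.03,0],[0,-0.003,-0.014,0.03,0],[0,-0.003,-0.013,0.03,0],[0,0,0,0.03,0],[0,0,0,0,0],[0,0,0,0,0]]]'
python3 look.py w2
```

```text
time: 4.17
eef_pos: [0.5307, 0.2287, 0.1098]
tcp_rot: [0.999, 0.047, -0.002, 0.0]
contact_force: [0.5, -0.2, -0.0]
opening: -0.001
finger_force: 0.0
4.1667 [0.5307 0.2287 0.1098] tool x [ 0.996  0.093 -0.004] z [-0.004 -0.001 -1.   ] q [ 0.23  0.21  1.91 -0.    1.03  1.71] F [ 0.51 -0.15 -0.05] -0.0012989645965720987
ledge_left 0.93 [277. 254.] [0.5287 0.2513 0.046 ]
ledge_right 0.62 [506. 254.] [0.5411 0.1181 0.046 ]
dock 0.71 [378. 298.] [0.4868 0.1791 0.    ]
```

View pics/w2.png

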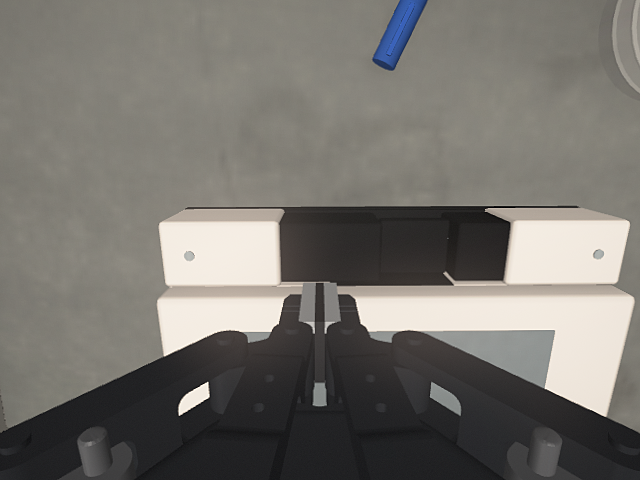

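The closer wrist view shows the ledge at columns 277 to 506. The groove's left edge is near column 380 and its right edge near 450, so its middle is at about y = -15 mm. The fingers are above dock (50, +44), over solid ledge, so I'll go down and touch it.

```bash
python3 -m handwheel '[[[0,0,0,0.02,0],[0,0,0,0.02,0],[0,0,0,0.014,0],[0,0,0,0.003,0],[0,0,0,0.002,0],[0,0,0,0.001,0],[0,0,0,0.001,0],[0,0,0,0,0]]]'
python3 -m handwheel '[[[0,0,0,0.001,0],[0,0,0,0.001,0],[0,0,0,0,0]]]'
```

```text
time: 5.08
eef_pos: [0.533, 0.2292, 0.0516]
tcp_rot: [0.999, 0.046, 0.001, -0.0]
contact_force: [0.6, 0.2, -0.0]
opening: 0.003
finger_force: 0.0
time: 5.33
eef_pos: [0.5321, 0.2291, 0.0485]
tcp_rot: [0.999, 0.046, 0.0, -0.0]
contact_force: [-0.9, 0.3, 0.1]
opening: 0.002
finger_force: 0.0
```

```bash
python3 -m handwheel '[[[0,0,0,0.001,0],[0,0,0,0.001,0],[0,0,0,0,0]]]'
python3 -m handwheel '[[[0,0,0,0.001,0],[0,0,0,0.0,0]]]'
```

```text
time: 5.58
eef_pos: [0.532, 0.229, 0.0461]
tcp_rot: [0.999, 0.046, -0.0, 0.0]
contact_force: [-0.4, 0.4, 0.9]
opening: 0.002
finger_force: 0.0
time: 5.75
eef_pos: [0.5321, 0.229, 0.0461]
tcp_rot: [0.999, 0.046, -0.0, 0.0]
contact_force: [-1.5, -0.0, 4.6]
opening: -0.003
finger_force: 2.1
```

The ledge top is felt at z = 0.0461 with 4.6 N. Now I'll slide towards -y.

```bash
python3 -m handwheel '[[[0,0,0,0,0],[0,0,0.003,0,0],[0,0,0.003,0,0],[0,0,0.003,0,0],[0,0,0.003,0,0],[0,0,0.003,0,0],[0,0,0.003,0,0],[0,0,0.003,0,0],[0,0,0.003,0,0],[0,0,0.003,0,0],[0,0,0,0,0]]]'
python3 -m handwheel '[[[0,0,0.003,0,0],[0,0,0.003,0,0],[0,0,0.003,0,0],[0,0,0.003,0,0],[0,0,0.003,0,0],[0,0,0,0,0]]]'
```

```text
time: 6.67
eef_pos: [0.5353, 0.202, 0.0461]
tcp_rot: [0.999, 0.046, 0.001, -0.0]
contact_force: [-0.4, 2.3, 5.5]
opening: 0.002
finger_force: 2.8
time: 7.17
eef_pos: [0.536, 0.1863, 0.0452]
tcp_rot: [0.999, 0.046, 0.0, 0.001]
contact_force: [-0.6, -0.5, 0.1]
opening: -0.001
finger_force: 0.0
```

Force dropped to zero at dock y ≈ +2, so the fingertips are in the groove. I'll move to its middle and go down to the key at 0.034.

```bash
python3 -m handwheel '[[[0,0,0.004,0,0],[0,0,0.004,0,0],[0,0,0.004,0,0],[0,0,0.003,0,0],[0,0,0,0.003,0],[0,0,0,0.003,0],[0,0,0,0.002,0],[0,0,0,0,0]]]'
python3 -m handwheel '[[[0,0,0,0.001,0],[0,0,0,0.001,0],[0,0,0,0.001,0],[0,0,0,0.001,0],[0,0,0,0,0]]]'
```

```text
time: 7.83
eef_pos: [0.5367, 0.1722, 0.0365]
tcp_rot: [0.999, 0.046, -0.001, 0.0]
contact_force: [0.5, 0.9, 0.1]
opening: 0.003
finger_force: 0.0
time: 8.25
eef_pos: [0.5374, 0.1724, 0.0338]
tcp_rot: [0.999, 0.046, -0.0, -0.0]
contact_force: [-0.5, -0.1, 1.4]
opening: -0.001
finger_force: 1.4
```

The key is felt at z ≈ 0.034. I'll press it slowly.

```bash
python3 -m handwheel '[[[0,0,0,0.001,0],[0,0,0,0.001,0],[0,0,0,0.001,0],[0,0,0,0.001,0],[0,0,0,0.001,0],[0,0,0,0.001,0]]]'
python3 -m handwheel '[[[0,0,0,0.001,0],[0,0,0,0.001,0],[0,0,0,0.001,0],[0,0,0,0.001,0],[0,0,0,0.001,0],[0,0,0,0,0]]]'
```

```text
time: 8.75
eef_pos: [0.5375, 0.1724, 0.028]
tcp_rot: [0.999, 0.046, 0.0, -0.0]
contact_force: [-2.2, -1.1, 5.4]
opening: -0.006
finger_force: 2.6
time: 9.25
eef_pos: [0.5375, 0.1724, 0.0228]
tcp_rot: [0.999, 0.046, 0.0, -0.0]
contact_force: [-2.6, -0.5, 4.8]
opening: -0.003
finger_force: 2.1
```

```bash
python3 -m handwheel '[[[0,0,0,0.001,0],[0,0,0,0.001,0],[0,0,0,0.001,0],[0,0,0,0,0]]]'
```

```text
time: 9.58
eef_pos: [0.5377, 0.1724, 0.0217]
tcp_rot: [0.999, 0.047, -0.001, 0.0]
contact_force: [-7.1, -1.0, 14.8]
opening: -0.002
finger_force: 7.6
```

The key has reached its stop: 14.8 N at 0.0217. I'll withdraw straight up and check the tray.

```bash
python3 -m handwheel '[[[0,0,0,-0.003,0],[0,0,0,-0.01,0],[0,0,0,-0.02,0],[0,0,0,-0.03,0],[0,0,0,-0.04,0],[0,0,0,-0.04,0],[0,0,0,-0.04,0],[0,0.03,0,-0.03,0],[0,0.03,0,-0.03,0],[0,0,0,0,0],[0,0,0,0,0]]]'
python3 - <<'E'
from h import *
s=get_state(); a=viewer.read_camera("side"); print(s["time"],s["contact_force"])
for n,z in (("tray_front",.0235),("lens_cell",.012),("red_tub",0),("beaker",0),("petri_stack",0)):
    for r in viewer.pinpoint("side",n)[:1]:
        uv=np.array(r["xy"])*[640,480]; print(n,round(r["confidence"],2),on("side",uv,z).round(4))
cv2.imwrite("pics/s2.png",cv2.resize(a[140:300,180:440],None,fx=3,fy=3))
E
```

```text
time: 10.5
eef_pos: [0.598, 0.1777, 0.264]
tcp_rot: [0.999, 0.046, 0.003, -0.0]
contact_force: [-0.9, 0.6, -0.6]
opening: -0.006
finger_force: 0.0
10.5 [-0.87292787  0.56348731 -0.61201281]
tray_front 0.58 [0.3578 0.1665 0.0235]
lens_cell 0.58 [0.3926 0.1752 0.012 ]
red_tub 0.75 [ 0.3968 -0.1711  0.    ]
beaker 0.69 [ 0.3804 -0.3137  0.    ]
petri_stack 0.69 [0.682  0.0198 0.    ]
```

View pics/s2.png

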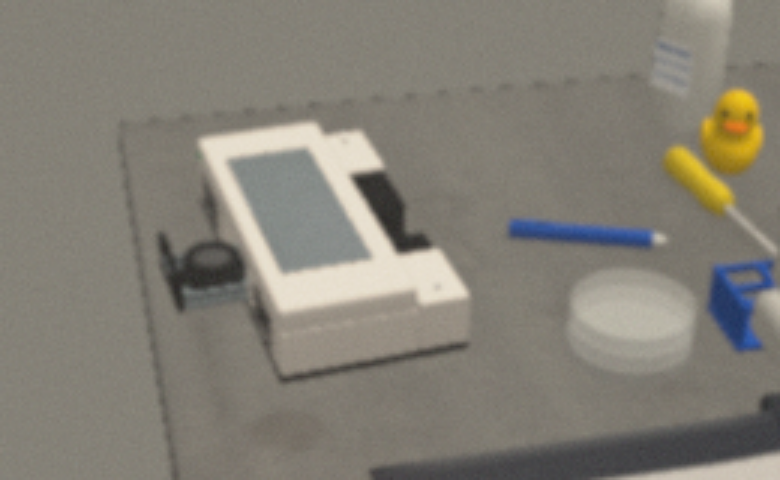

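The side crop shows the tray out at crop (200,270) with the lens cell flat in it at (212,262). The key is down in the ledge at (410,240), and the petri dishes haven't moved. The measured tray front at x ≈ 0.358 matches the fully-out value of about 0.357.

```bash
python3 -c "
from plant import sign_off; print(sign_off())"
```

```text
the job is handed in; nothing more can be done
None
```

The job is handed in: I felt the groove at about dock y = -15 mm and pressed the key to its stop. The tray is fully out with the lens cell in place, the tub, beaker and petri dishes have not been disturbed, and the arm is clear; no verdict came back.

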